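Clear the light plate, then peel the sticky cover off a vial tray and present it

ROBOT

A 6-joint arm with a two-finger parallel gripper is mounted at the origin on the work surface. World frame = base frame: x ahead of the robot, y to its left, z up, the work surface at z = 0. Lengths are in mm, angles in rad, forces in N, time in s.
With the tool pointing down it reaches from about 350 to 975 mm from the base axis. Payload 7.1 kg.
Tool frame: the origin (TCP) lies on the mounting face of the last link; the fingertips stand 182 mm ahead of it and the grasp point (between the pads) lies 163 mm ahead of it (ctrl.tcp_to_tips is the distance from the TCP to the fingertips, in mm); z points along the fingers, y is the direction in which the jaws open and shut (so a half turn about z gives the same grasp; the last joint's range is limited). The gripper opens to 88 mm and grips with 3 to 60 N. Pads are 20 mm wide; open, the fingers measure 115 mm over their backs; the gripper's body (75 mm by 178 mm) begins 61 mm behind the grasp point.
Start: joints at [1.162, 0.423, 1.63, -0, 1.089, -0.019], TCP at [237.47, 578.113, 404.675] pointing down, gripper open.
Joint ranges: [-3, 3], [-0.9, 2.11], [0.09, 2.58], [-1.31, 4.45], [0.11, 2.69], [-2.54, 2.54]. Speed limits (rad/s): [2.39, 2.39, 3.01, 3.14, 3.14, 3.14].

INTERFACE

Orientations are given as a rotation vector (axis times angle).
In Python, from workcell import ctrl gives the robot as it stands. The module is installed in compiled form; this text tells all that it offers.
- The arm moves only by the tool send_rows, never from a script. Its argument "commands" is a list of rows, each an object with "translation": the shift along the world's x, y, z normalised to -1 to 1, where 1 is 0.1 m, a list of three; "twist": the turn, a rotation vector about the world's x, y, z normalised to -1 to 1, where 1 is 0.5 rad, a list of three. A call has exactly 10 rows; each row is the pose to reach, as a shift and turn from the pose commanded when the call began; what a row does not reach only later rows make up. A row lasts 1/10 s, in which the tool goes at most 50 mm and 8.59 degrees, less where a joint would pass 70% of its speed; a pose out of reach is approached as far as the arm can. A call with a number of a shift or a turn outside -1 to 1 is refused whole. A call with a gripper value outside its range is refused whole. "grip" is the closure, from -1 (fully open) to 1 (shut), set as the call begins (left out, the last holds). The fingers move at their own pace and stop on an object; the grip force is fixed at half the most. Time passes only in rows, so rows that repeat a pose let the fingers close, or fill a call up. It gives the time, the measured TCP pose, the force and the opening at its end, in the units of the state.
- ctrl.get_obs(): the state, without advancing time (a new reading comes with each control period).
- ctrl.get_image(name): name is "scene" or "top"; returns a dict with "img" (384x512x3 uint8, red, green, blue), "intrinsics" (3x3 intrinsics, pixels), "cam_to_world" (4x4, takes a point from camera to world coordinates). Camera axes: x right, y down, z forward; pixel columns grow to the right and rows downward; lengths in mm; the calibration is good to about 2 mm. A picture is of the moment at which its call begins. There is no depth.
- ctrl.close_job(): hands the job in, once; it reports no verdict.
The state is a dict: "t": time; "qpos": joint angles; "qvel": joint speeds; "joint_torque": joint torques, N m; "ee_pos": TCP position; "orientation": TCP orientation; "ft_force": force on the tool from outside, world axes, zero at the start; "moment": the same for the moment, N m; "width": finger opening in mm.
Only numpy, scipy, OpenCV 4.12 (cv2) and the standard library are available. Lean on these libraries where they do the work, as an engineer would, in place of code of your own. Each camera call takes 0.05 s, during which the arm holds its last target. There are 200 camera calls.

TASK

With the yellow-handled scraper block, wipe the three loose stoppers off the white light plate into the steel trough along its edge (never touching them with the gripper), and stand the scraper back upright on the bench, well clear of the plate. Then peel the sticky white cover off the vial tray by its orange tab: raise the tab corner first, while the opposite corner still rests on the tray, leaving the tray where it is. Finish while still holding the cover by its tab, roughly level and centred about 10 cm above the light plate, and disturb none of the other things on the bench.

Things in the scene. Friction and masses are not known exactly. Their poses are not given: they have to be found in the camera images.
- plate: light plate, fixed: white-topped square 150 x 150 mm, top 16 mm above the bench. Origin: centre of the square at bench level. Joined to its +x side (away from the robot, give or take yaw) is a steel trough: x 75 to 147 mm, 170 mm wide inside, floor 3 mm above the bench, outer walls 26 mm high, no wall on the plate's side: stoppers drop in. A small socket sticks out at -x
- stopper0: loose dark-grey vial stopper, a disc 20 mm across and 8 mm high, about 12 g, lying flat on the light plate; origin: centre of its underside
- stopper1: loose dark-grey vial stopper, a disc 20 mm across and 8 mm high, about 12 g, lying flat on the light plate; origin: centre of its underside
- stopper2: loose dark-grey vial stopper, a disc 20 mm across and 8 mm high, about 12 g, lying flat on the light plate; origin: centre of its underside
- scraper: scraper block standing on the bench, 0.1 to 0.2 kg: pale blue blade 18 (x) x 120 (y) x 22 mm high, and on it a yellow handle 20 (x) x 60 mm (y), up to 67 mm above the underside. Origin: centre of its underside; y along the blade. It stands ahead of the robot or to its right; grip the handle across its 20 mm
- tray: blue vial tray, loose, about 0.4 kg, resting in a fixed stack of empty grey trays: a 152 x 112 mm flange with amber vials in a raised middle (132 x 92 mm, reaching 13 mm above the flange). Origin: centre of its underside, 22 mm above the bench; the flange's top, on which the cover rests, is 16 mm above the origin
- cover: white cover, 70 g, 150 (x) x 110 (y) x 18 mm, shallow box open below. Origin: centre of its underside, on the tray's flange, 38 mm above the bench. It sticks to the tray inside its far half (x 25 to 60 mm), 3 to 4 N in all, and lets go once raised 8 mm. A straight lift carries the tray along; tipped up by the tab about the far corner (0.2 to 0.25 rad), it comes off and the tray stays
- cover_tab (a point): grip point in the orange tab, an upright block on top of the cover at its -x +y corner: 12 mm thick, 24 mm long, from 18 to 48 mm above the cover's underside. The point is mid-tab, at (-58, 42.5, 40) mm in the cover's frame. Its long side lies along the diagonal from the cover's centre to the corner (-75, 55), so fingers close at right angles to that
- cover_far (a point): the cover's bottom corner farthest from the tab, at (75, -55, 0) mm in the cover's frame, about which it tips while being peeled
- carton_a: bystander: open white kit carton with an orange band and raised flaps, 75 x 95 x 60 mm, flaps to about 115 mm high; origin: centre of its underside
- carton_b: bystander: open white kit carton with an orange band and raised flaps, 75 x 95 x 60 mm, flaps to about 115 mm high; origin: centre of its underside
- carton_c: bystander: open white kit carton with an orange band and raised flaps, 75 x 95 x 60 mm, flaps to about 115 mm high; origin: centre of its underside
- reagent: bystander: small amber bottle with a blue cap, 28 mm across, 55 mm high, standing near the scraper, ahead of the robot or to its right (the two swap places); origin: centre of its underside
- label_roll: bystander: roll of paper labels lying flat, 84 mm across, 50 mm high; origin: centre of its underside
- tube_rack: bystander: blue rack of capped tubes, 100 x 60 mm, 73 mm high; origin: centre of its underside

How it is judged:
By the outcome, as a careful person would: the job done as asked, in the order asked, and still so for the second after the job is handed in, while the arm keeps its last pose, push and grip.
It also fails if it takes over 67 s, if anything falls off the work surface, if the arm or the gripper's body presses on something with over 40 N, if the wrist force passes 120 N, or if a joint passes its speed limit or range.

## Working session

There is one attempt and no reset: what is moved stays moved. The work goes in short steps, Python scripts to look and compute and a tool call to move; the robot and the scene stay as the last step left them, time stands still between calls to the robot, and variables do not carry over. Pictures are saved under pics/ and viewed, about 8 in all and at most 12, crops included, and the job is handed in when it is done.

Besides the shell and the picture viewer there is one more tool, called after "Call:" as name(argument=value, ...), one argument or row to a line, values as JSON. send_rows: Moves the arm, as the interface text tells. Its arguments: {"type":"object","properties":{"commands":{"type":"array","items":{"type":"object","properties":{"translation":{"type":"array","items":{"type":"number"}},"twist":{"type":"array","items":{"type":"number"}}}}},"grip":{"type":"number"}},"required":["commands"]}

```bash
mkdir -p pics; ls
python3 - <<'E'
from workcell import ctrl
import cv2,pickle,numpy as np
o=ctrl.get_obs(); print(o); print(ctrl.tcp_to_tips)
d={}
for n in("scene","top"):
    r=ctrl.get_image(n); d[n]=r; cv2.imwrite(f"pics/{n}0.png",r["img"][...,::-1]); print(n,r["intrinsics"],r["cam_to_world"])
pickle.dump(d,open("d0.pkl","wb"))
E
```

```text
pics
{'t': 0.0, 'qpos': array([ 1.16198525e+00,  4.23838016e-01,  1.63071450e+00, -1.17898460e-05,
        1.08861905e+00, -1.90156836e-02]), 'qvel': array([-0.00146002, -0.00043688, -0.00085799,  0.00122314,  0.00014144,
       -0.00120541]), 'joint_torque': array([ 3.66845386e-03, -5.44633555e+01, -2.73664802e+01,  6.46506669e-02,
        2.28475366e-02, -1.00884895e-04]), 'ee_pos': array([237.36959185, 577.85363282, 403.89362263]), 'orientation': array([-6.08348658e-01, -3.08179633e+00,  2.42686424e-03]), 'ft_force': array([ 0.30558229, -0.14181428,  0.01441441]), 'moment': array([ 0.08809198, -0.04341099, -0.01300886]), 'width': 87.9230492103054}
182.0
scene [[410.70647502   0.         255.54539853]
 [  0.         410.70647502 195.53879438]
 [  0.           0.           1.        ]] [[ 1.77762953e-01  6.69223931e-01 -7.21484347e-01  1.39613025e+03]
 [ 9.84073220e-01 -1.21246293e-01  1.29997055e-01 -8.80390159e+01]
 [-4.80162826e-04 -7.33102085e-01 -6.80118447e-01  8.44510665e+02]
 [ 0.00000000e+00  0.00000000e+00  0.00000000e+00  1.00000000e+00]]
top [[389.31052205   0.         262.74236081]
 [  0.         389.31052205 194.3328852 ]
 [  0.           0.           1.        ]] [[-2.51028146e-02 -9.97070921e-01  7.22456042e-02  4.90735235e+02]
 [-9.99510362e-01  2.36825194e-02 -2.04492973e-02  5.46252386e+01]
 [ 1.86784418e-02 -7.27235649e-02 -9.97177215e-01  1.27515128e+03]
 [ 0.00000000e+00  0.00000000e+00  0.00000000e+00  1.00000000e+00]]
```

View pics/top0.png

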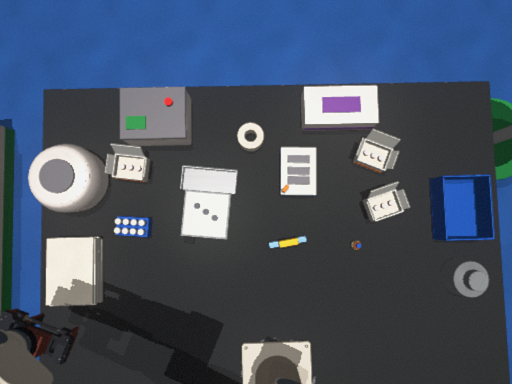

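View pics/scene0.png

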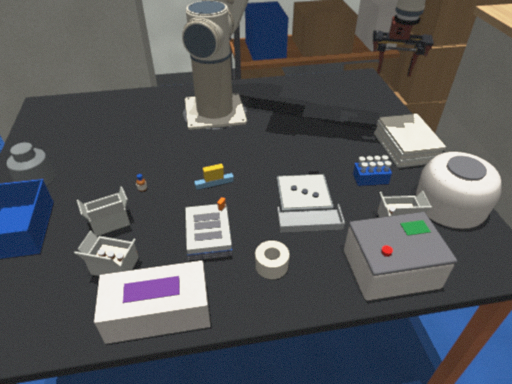

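```bash
cat > h.py <<'E'
import numpy as np,cv2
def ray(r,px,z):
    K=r["intrinsics"];T=r["cam_to_world"]
    px=np.atleast_2d(px).astype(float)
    d=np.c_[(px-K[:2,2])/K[0,0],np.ones(len(px))]@T[:3,:3].T
    return T[:3,3]+d*((z-T[2,3])/d[:,2:])
def blobs(r,lo,hi,box,minA=8):
    hsv=cv2.cvtColor(r["img"],cv2.COLOR_RGB2HSV); m=cv2.inRange(hsv,lo,hi)
    x0,y0,x1,y1=box; k=np.zeros_like(m);k[y0:y1,x0:x1]=m[y0:y1,x0:x1]
    cs,_=cv2.findContours(k,cv2.RETR_EXTERNAL,cv2.CHAIN_APPROX_NONE)
    return sorted([c for c in cs if len(c)>=minA],key=len,reverse=True)
def rect(r,c,z):
    p=ray(r,c.reshape(-1,2),z)[:,:2].astype(np.float32)
    (cx,cy),(w,h),a=cv2.minAreaRect(p); 
    if w<h: w,h,a=h,w,a+90   # a: direction of long side from world x
    return np.round([cx,cy,w,h,(a+90)%180-90],1)
E
python3 - <<'E'
import pickle,numpy as np,cv2
from h import *
d=pickle.load(open("d0.pkl","rb"));t=d["top"];s=d["scene"]
def show(n,r,cs,z):
    for c in cs[:5]: print(n,cv2.boundingRect(c),len(c),rect(r,c,z))
T=(260,225,320,260)
show("blade",t,blobs(t,(85,60,80),(125,255,255),T),22)
show("yellow",t,blobs(t,(18,120,100),(35,255,255),T),67)
show("yellowS",s,blobs(s,(18,120,60),(35,255,255),(190,155,240,190)),67)
show("bladeS",s,blobs(s,(85,60,60),(125,255,255),(190,165,240,195)),22)
show("tab",t,blobs(t,(3,120,100),(18,255,255),(270,175,300,200),4),86)
show("tabS",s,blobs(s,(3,120,80),(18,255,255),(205,190,235,215),4),86)
show("cover",t,blobs(t,(0,0,150),(180,60,255),(270,140,330,205)),56)
show("plate",t,blobs(t,(0,0,200),(180,60,255),(170,185,240,250)),16)
show("trough",t,blobs(t,(0,0,90),(180,60,255),(170,160,240,250)),16)
show("stop",t,blobs(t,(0,0,0),(180,255,120),(190,200,222,226),5),24)
a=cv2.resize(t["img"][130:270,165:335],None,fx=4.6,fy=4.2,interpolation=cv2.INTER_CUBIC)
cv2.imwrite("pics/crop1.png",a[...,::-1])
E
```

```text
blade (268, 241, 11, 8) 27 [ 4.205e+02  3.000e-01  3.200e+01  2.180e+01 -8.030e+01]
blade (298, 235, 9, 8) 24 [435.7 -94.2  25.9  21.2 -80.3]
yellow (279, 238, 20, 10) 46 [428.1 -45.2  58.2  22.3 -80.3]
yellowS (202, 163, 22, 19) 61 [447.  -43.   69.5  66.    7.9]
bladeS (194, 172, 40, 18) 94 [434.6 -43.6 124.3  46.5 -81.4]
tab (282, 185, 7, 7) 14 [594.8 -38.6  21.8   8.7 -46.4]
tabS (217, 197, 9, 13) 29 [603.5 -38.8  46.2  21.4  -7.1]
cover (281, 147, 35, 48) 178 [652.3 -84.  150.2 108.1  -1.6]
plate (182, 191, 47, 47) 167 [522.8 215.2 140.2 139.5  83.7]
plate (183, 185, 52, 9) 112 [603.4 204.  165.   26.   88.7]
trough (180, 165, 58, 75) 246 [562.5 212.2 229.2 182.6  -6.4]
```

View pics/crop1.png

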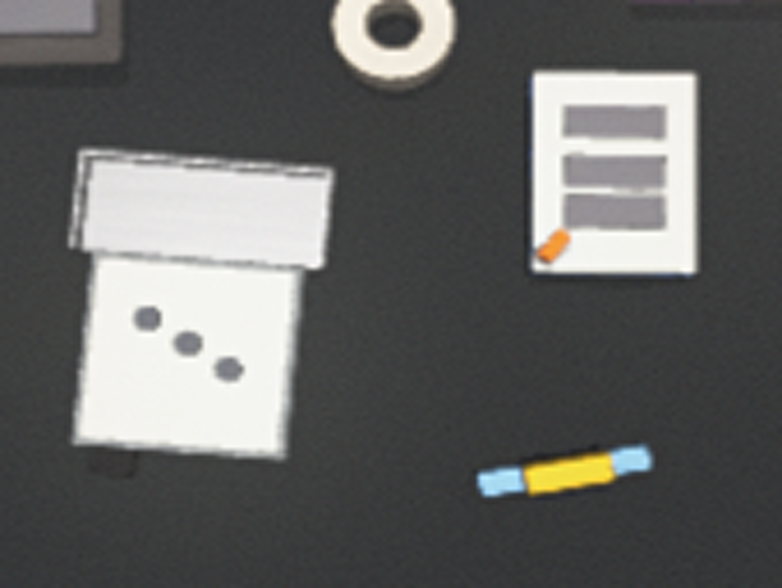

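Run:
```python
import pickle,numpy as np,cv2
from h import *
d=pickle.load(open("d0.pkl","rb"));t=d["top"];s=d["scene"]
p=np.array([(75,443),(286,458),(302,268),(97,253)])/[4.6,4.2]+[165-.5,130-.5]
P=ray(t,p,16)[:,:2];print(P,P.mean(0))
b=blobs(t,(85,60,80),(125,255,255),(260,225,320,260))
print("blade",rect(t,np.vstack(b[:2]),22))
hsv=cv2.cvtColor(t["img"],cv2.COLOR_RGB2HSV)
for th in(150,180):
  for c in blobs(t,(0,0,0),(180,255,th),(190,200,222,222),4):
    m=cv2.moments(c);q=(m["m10"]/m["m00"],m["m01"]/m["m00"]); print(th,cv2.boundingRect(c),ray(t,q,24)[0,:2])
# scene checks
for c in blobs(s,(0,0,150),(180,60,255),(275,170,335,212))[:2]: print("plateS",cv2.boundingRect(c),rect(s,c,16))
for c in blobs(s,(0,0,100),(180,80,255),(180,200,235,260))[:2]: print("coverS",cv2.boundingRect(c),rect(s,c,56))
```

```text
[[457.57640546 294.78333675]
 [442.39293368 148.19203561]
 [587.79032301 134.26879011]
 [602.78278348 277.94229696]] [522.63561141 213.79661486]
blade [428.  -45.4 124.6  21.8 -80.6]
150 (212, 215, 6, 5) [511.17057698 185.71400957]
150 (195, 203, 5, 5) [551.54989468 240.56425891]
150 (203, 209, 6, 5) [531.58904351 213.25114837]
180 (194, 203, 6, 6) [550.69230742 241.49835027]
180 (212, 215, 6, 6) [511.05729478 185.8788008 ]
180 (203, 209, 6, 6) [531.4363363  213.70991044]
plateS (278, 174, 55, 36) [521.7 216.2 147.8 146.6  -6.6]
plateS (304, 210, 31, 2) [611.3 237.4  86.1   4.   79.7]
coverS (185, 204, 47, 50) [654.4 -82.7 169.4 114.8  -2.1]
```

Call:
send_rows(
  commands=[
    {"translation":[0.027,-0.089,-0.018],"twist":[0,0,-0.029]},
    {"translation":[0.054,-0.178,-0.036],"twist":[0,0,-0.058]},
    {"translation":[0.082,-0.267,-0.053],"twist":[0,0,-0.087]},
    {"translation":[0.109,-0.356,-0.071],"twist":[0,0,-0.116]},
    {"translation":[0.136,-0.445,-0.089],"twist":[0,0,-0.145]},
    {"translation":[0.163,-0.534,-0.107],"twist":[0,0,-0.174]},
    {"translation":[0.19,-0.623,-0.125],"twist":[0,0,-0.203]},
    {"translation":[0.218,-0.712,-0.142],"twist":[0,0,-0.232]},
    {"translation":[0.245,-0.801,-0.16],"twist":[0,0,-0.261]},
    {"translation":[0.272,-0.89,-0.178],"twist":[0,0,-0.29]},
  ],
  grip=-1,
)

```text
t: 1.1
ee_pos: [264.9, 488.4, 386.8]
orientation: [0.832, 3.029, 0.0]
ft_force: [0.7, 0.1, 0.0]
width: 87.6
```

Call:
send_rows(
  commands=[
    {"translation":[0.027,-0.089,-0.018],"twist":[0,0,-0.029]},
    {"translation":[0.054,-0.178,-0.036],"twist":[0,0,-0.058]},
    {"translation":[0.082,-0.267,-0.053],"twist":[0,0,-0.087]},
    {"translation":[0.109,-0.356,-0.071],"twist":[0,0,-0.116]},
    {"translation":[0.136,-0.445,-0.089],"twist":[0,0,-0.145]},
    {"translation":[0.163,-0.534,-0.107],"twist":[0,0,-0.174]},
    {"translation":[0.19,-0.623,-0.125],"twist":[0,0,-0.203]},
    {"translation":[0.218,-0.712,-0.142],"twist":[0,0,-0.232]},
    {"translation":[0.245,-0.801,-0.16],"twist":[0,0,-0.261]},
    {"translation":[0.272,-0.89,-0.178],"twist":[0,0,-0.29]},
  ],
)

```text
t: 2.1
ee_pos: [292.1, 399.4, 369.0]
orientation: [1.049, 2.961, 0.0]
ft_force: [-0.2, 0.5, -0.6]
width: 88.1
```

Call:
send_rows(
  commands=[
    {"translation":[0.027,-0.089,-0.018],"twist":[0,0,-0.029]},
    {"translation":[0.054,-0.178,-0.036],"twist":[0,0,-0.058]},
    {"translation":[0.082,-0.267,-0.053],"twist":[0,0,-0.087]},
    {"translation":[0.109,-0.356,-0.071],"twist":[0,0,-0.116]},
    {"translation":[0.136,-0.445,-0.089],"twist":[0,0,-0.145]},
    {"translation":[0.163,-0.534,-0.107],"twist":[0,0,-0.174]},
    {"translation":[0.19,-0.623,-0.125],"twist":[0,0,-0.203]},
    {"translation":[0.218,-0.712,-0.142],"twist":[0,0,-0.232]},
    {"translation":[0.245,-0.801,-0.16],"twist":[0,0,-0.261]},
    {"translation":[0.272,-0.89,-0.178],"twist":[0,0,-0.29]},
  ],
)

```text
t: 3.1
ee_pos: [319.3, 310.4, 351.1]
orientation: [-1.261, -2.877, 0.0]
ft_force: [0.8, -0.7, 1.0]
width: 88.1
```

Call:
send_rows(
  commands=[
    {"translation":[0.027,-0.089,-0.018],"twist":[0,0,-0.029]},
    {"translation":[0.054,-0.178,-0.036],"twist":[0,0,-0.058]},
    {"translation":[0.082,-0.267,-0.053],"twist":[0,0,-0.087]},
    {"translation":[0.109,-0.356,-0.071],"twist":[0,0,-0.116]},
    {"translation":[0.136,-0.445,-0.089],"twist":[0,0,-0.145]},
    {"translation":[0.163,-0.534,-0.107],"twist":[0,0,-0.174]},
    {"translation":[0.19,-0.623,-0.125],"twist":[0,0,-0.203]},
    {"translation":[0.218,-0.712,-0.142],"twist":[0,0,-0.232]},
    {"translation":[0.245,-0.801,-0.16],"twist":[0,0,-0.261]},
    {"translation":[0.272,-0.89,-0.178],"twist":[0,0,-0.29]},
  ],
)

```text
t: 4.1
ee_pos: [346.5, 221.4, 333.3]
orientation: [1.466, 2.779, 0.0]
ft_force: [-0.3, -0.3, -0.9]
width: 87.8
```

Call:
send_rows(
  commands=[
    {"translation":[0.027,-0.089,-0.018],"twist":[0,0,-0.029]},
    {"translation":[0.054,-0.178,-0.036],"twist":[0,0,-0.058]},
    {"translation":[0.082,-0.267,-0.053],"twist":[0,0,-0.087]},
    {"translation":[0.109,-0.356,-0.071],"twist":[0,0,-0.116]},
    {"translation":[0.136,-0.445,-0.089],"twist":[0,0,-0.145]},
    {"translation":[0.163,-0.534,-0.107],"twist":[0,0,-0.174]},
    {"translation":[0.19,-0.623,-0.125],"twist":[0,0,-0.203]},
    {"translation":[0.218,-0.712,-0.142],"twist":[0,0,-0.232]},
    {"translation":[0.245,-0.801,-0.16],"twist":[0,0,-0.261]},
    {"translation":[0.272,-0.89,-0.178],"twist":[0,0,-0.29]},
  ],
)

```text
t: 5.1
ee_pos: [373.7, 132.4, 315.5]
orientation: [1.663, 2.665, 0.0]
ft_force: [0.2, 0.9, 0.9]
width: 87.7
```

Call:
send_rows(
  commands=[
    {"translation":[0.027,-0.089,-0.018],"twist":[0,0,-0.029]},
    {"translation":[0.054,-0.178,-0.036],"twist":[0,0,-0.058]},
    {"translation":[0.082,-0.267,-0.053],"twist":[0,0,-0.087]},
    {"translation":[0.109,-0.356,-0.071],"twist":[0,0,-0.116]},
    {"translation":[0.136,-0.445,-0.089],"twist":[0,0,-0.145]},
    {"translation":[0.163,-0.534,-0.107],"twist":[0,0,-0.174]},
    {"translation":[0.19,-0.623,-0.125],"twist":[0,0,-0.203]},
    {"translation":[0.218,-0.712,-0.142],"twist":[0,0,-0.232]},
    {"translation":[0.245,-0.801,-0.16],"twist":[0,0,-0.261]},
    {"translation":[0.272,-0.89,-0.178],"twist":[0,0,-0.29]},
  ],
)

```text
t: 6.1
ee_pos: [400.9, 43.4, 297.7]
orientation: [1.852, 2.537, -0.0]
ft_force: [-0.2, 0.3, 0.5]
width: 87.9
```

Call:
send_rows(
  commands=[
    {"translation":[0.027,-0.089,-0.018],"twist":[0,0,-0.029]},
    {"translation":[0.054,-0.178,-0.036],"twist":[0,0,-0.058]},
    {"translation":[0.082,-0.267,-0.053],"twist":[0,0,-0.087]},
    {"translation":[0.109,-0.356,-0.071],"twist":[0,0,-0.116]},
    {"translation":[0.136,-0.445,-0.089],"twist":[0,0,-0.145]},
    {"translation":[0.163,-0.534,-0.107],"twist":[0,0,-0.174]},
    {"translation":[0.19,-0.623,-0.125],"twist":[0,0,-0.203]},
    {"translation":[0.218,-0.712,-0.142],"twist":[0,0,-0.232]},
    {"translation":[0.245,-0.801,-0.16],"twist":[0,0,-0.261]},
    {"translation":[0.272,-0.89,-0.178],"twist":[0,0,-0.29]},
  ],
)

```text
t: 7.1
ee_pos: [428.1, -45.6, 279.9]
orientation: [2.031, 2.397, -0.0]
ft_force: [-0.4, 0.6, -0.2]
width: 87.5
```

Call:
send_rows(
  commands=[
    {"translation":[0,0,-0.1]},
    {"translation":[0,0,-0.2]},
    {"translation":[0,0,-0.3]},
    {"translation":[0,0,-0.4]},
    {"translation":[0,0,-0.5]},
    {"translation":[0,0,-0.58]},
    {"translation":[0,0,-0.64]},
    {"translation":[0,0,-0.68]},
    {"translation":[0,0,-0.68]},
    {"translation":[0,0,-0.68]},
  ],
)

```text
validation failed for argument at $.co...
```

Call:
send_rows(
  commands=[
    {"translation":[0,0,0]},
    {"translation":[0,0,0]},
    {"translation":[0,0,0]},
    {"translation":[0,0,0]},
    {"translation":[0,0,0]},
    {"translation":[0,0,0]},
    {"translation":[0,0,0]},
    {"translation":[0,0,0]},
    {"translation":[0,0,0]},
    {"translation":[0,0,0]},
  ],
  grip=1,
)

```text
validation failed for argument at $.co...
```

Call:
send_rows(
  commands=[
    {"translation":[0,0,-0.1],"twist":[0,0,0]},
    {"translation":[0,0,-0.2],"twist":[0,0,0]},
    {"translation":[0,0,-0.3],"twist":[0,0,0]},
    {"translation":[0,0,-0.4],"twist":[0,0,0]},
    {"translation":[0,0,-0.5],"twist":[0,0,0]},
    {"translation":[0,0,-0.58],"twist":[0,0,0]},
    {"translation":[0,0,-0.64],"twist":[0,0,0]},
    {"translation":[0,0,-0.68],"twist":[0,0,0]},
    {"translation":[0,0,-0.68],"twist":[0,0,0]},
    {"translation":[0,0,-0.68],"twist":[0,0,0]},
  ],
)

```text
t: 8.1
ee_pos: [428.0, -44.9, 212.2]
orientation: [2.03, 2.398, 0.0]
ft_force: [-1.0, -0.8, 0.7]
width: 87.9
```

Call:
send_rows(
  commands=[
    {"translation":[0,0,0],"twist":[0,0,0]},
    {"translation":[0,0,0],"twist":[0,0,0]},
    {"translation":[0,0,0],"twist":[0,0,0]},
    {"translation":[0,0,0],"twist":[0,0,0]},
    {"translation":[0,0,0],"twist":[0,0,0]},
    {"translation":[0,0,0],"twist":[0,0,0]},
    {"translation":[0,0,0],"twist":[0,0,0]},
    {"translation":[0,0,0],"twist":[0,0,0]},
    {"translation":[0,0,0],"twist":[0,0,0]},
    {"translation":[0,0,0],"twist":[0,0,0]},
  ],
  grip=1,
)

```text
t: 9.1
ee_pos: [427.8, -44.9, 212.0]
orientation: [-2.029, -2.398, 0.0]
ft_force: [-1.3, 0.1, -0.5]
width: 20.0
```

Call:
send_rows(
  commands=[
    {"translation":[0,0,0.08],"twist":[0,0,0]},
    {"translation":[0,0,0.2],"twist":[0,0,0]},
    {"translation":[0,0.02,0.32],"twist":[0,0,0]},
    {"translation":[0,0.07,0.44],"twist":[0,0,0]},
    {"translation":[0,0.15,0.54],"twist":[0,0,0]},
    {"translation":[0,0.25,0.6],"twist":[0,0,0]},
    {"translation":[0,0.36,0.6],"twist":[0,0,0]},
    {"translation":[0,0.48,0.6],"twist":[0,0,0]},
    {"translation":[0,0.59,0.6],"twist":[0,0,0]},
    {"translation":[0,0.7,0.6],"twist":[0,0,0]},
  ],
)

```text
t: 10.1
ee_pos: [427.6, 26.3, 271.6]
orientation: [-2.029, -2.398, 0.001]
ft_force: [-0.6, 0.0, -0.2]
width: 20.1
```

Call:
send_rows(
  commands=[
    {"translation":[0.02,0.098,0],"twist":[0,0,-0.027]},
    {"translation":[0.04,0.196,0],"twist":[0,0,-0.054]},
    {"translation":[0.06,0.294,0],"twist":[0,0,-0.081]},
    {"translation":[0.08,0.392,0],"twist":[0,0,-0.108]},
    {"translation":[0.1,0.49,0],"twist":[0,0,-0.135]},
    {"translation":[0.12,0.588,0],"twist":[0,0,-0.162]},
    {"translation":[0.14,0.686,0],"twist":[0,0,-0.189]},
    {"translation":[0.16,0.784,0],"twist":[0,0,-0.216]},
    {"translation":[0.18,0.882,0],"twist":[0,0,-0.243]},
    {"translation":[0.2,0.98,0],"twist":[0,0,-0.27]},
  ],
)

```text
t: 11.1
ee_pos: [447.7, 124.1, 271.6]
orientation: [-2.187, -2.255, 0.001]
ft_force: [0.2, 0.3, -1.3]
width: 19.8
```

Call:
send_rows(
  commands=[
    {"translation":[0.025,0.11,0],"twist":[0,0,-0.028]},
    {"translation":[0.05,0.22,0],"twist":[0,0,-0.056]},
    {"translation":[0.075,0.33,0],"twist":[0,0,-0.083]},
    {"translation":[0.1,0.44,0],"twist":[0,0,-0.111]},
    {"translation":[0.125,0.55,0],"twist":[0,0,-0.139]},
    {"translation":[0.15,0.66,0],"twist":[0,0,-0.167]},
    {"translation":[0.18,0.78,0],"twist":[0,0,-0.2]},
    {"translation":[0.21,0.88,0],"twist":[0,0,-0.235]},
    {"translation":[0.24,0.95,0],"twist":[0,0,-0.265]},
    {"translation":[0.25,0.975,0],"twist":[0,0,-0.278]},
  ],
)

```text
t: 12.1
ee_pos: [472.9, 221.6, 271.7]
orientation: [-2.338, -2.099, 0.0]
ft_force: [-0.4, -0.8, -1.2]
width: 20.1
```

Run:
```python
from workcell import ctrl
import cv2
a=ctrl.get_image("scene");b=ctrl.get_image("top")
x=cv2.resize(a["img"][110:250,180:380],(790,553));cv2.imwrite("pics/s1.png",x[...,::-1])
```

```text
(no output)
```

View pics/s1.png

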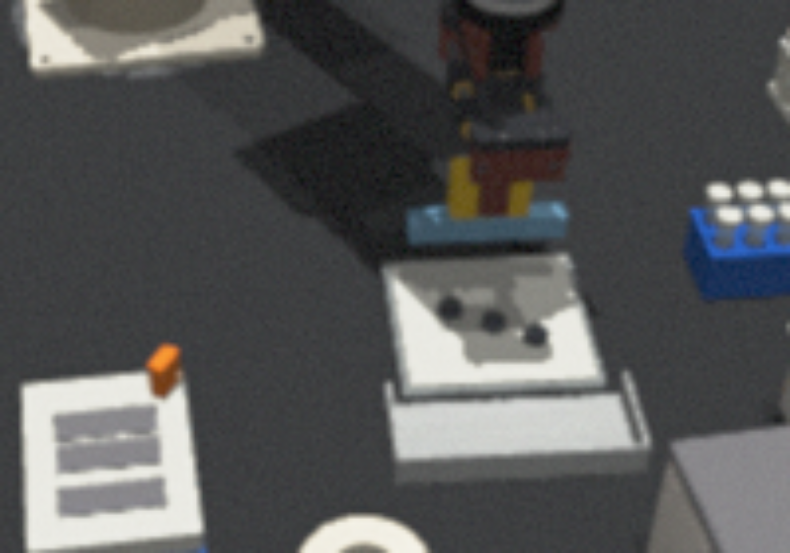

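Call:
send_rows(
  commands=[
    {"translation":[0,0,-0.05],"twist":[0,0,0]},
    {"translation":[0,0,-0.12],"twist":[0,0,0]},
    {"translation":[0,0,-0.19],"twist":[0,0,0]},
    {"translation":[0,0,-0.26],"twist":[0,0,0]},
    {"translation":[0,0,-0.32],"twist":[0,0,0]},
    {"translation":[0,0,-0.36],"twist":[0,0,0]},
    {"translation":[0,0,-0.39],"twist":[0,0,0]},
    {"translation":[0,0,-0.41],"twist":[0,0,0]},
    {"translation":[0,0,-0.415],"twist":[0,0,0]},
    {"translation":[0,0,-0.415],"twist":[0,0,0]},
  ],
)

```text
t: 13.2
ee_pos: [472.9, 220.6, 230.6]
orientation: [2.338, 2.098, 0.0]
ft_force: [0.9, -0.1, -1.2]
width: 19.8
```

Call:
send_rows(
  commands=[
    {"translation":[0.03,-0.003,0],"twist":[0,0,0]},
    {"translation":[0.1,-0.011,0],"twist":[0,0,0]},
    {"translation":[0.17,-0.018,0],"twist":[0,0,0]},
    {"translation":[0.24,-0.026,0],"twist":[0,0,0]},
    {"translation":[0.31,-0.033,0],"twist":[0,0,0]},
    {"translation":[0.38,-0.041,0],"twist":[0,0,0]},
    {"translation":[0.45,-0.049,0],"twist":[0,0,0]},
    {"translation":[0.52,-0.056,0],"twist":[0,0,0]},
    {"translation":[0.59,-0.064,0],"twist":[0,0,0]},
    {"translation":[0.66,-0.072,0],"twist":[0,0,0]},
  ],
)

```text
t: 14.2
ee_pos: [539.4, 213.3, 230.5]
orientation: [-2.338, -2.098, 0.0]
ft_force: [-0.9, 0.1, -1.5]
width: 20.0
```

Call:
send_rows(
  commands=[
    {"translation":[0.08,-0.009,0],"twist":[0,0,0]},
    {"translation":[0.16,-0.018,0],"twist":[0,0,0]},
    {"translation":[0.24,-0.026,0],"twist":[0,0,0]},
    {"translation":[0.32,-0.035,0],"twist":[0,0,0]},
    {"translation":[0.4,-0.044,0],"twist":[0,0,0]},
    {"translation":[0.48,-0.053,0],"twist":[0,0,0]},
    {"translation":[0.56,-0.061,0],"twist":[0,0,0]},
    {"translation":[0.64,-0.069,0],"twist":[0,0,0]},
    {"translation":[0.71,-0.077,0],"twist":[0,0,0]},
    {"translation":[0.75,-0.082,0],"twist":[0,0,0]},
  ],
)

```text
t: 15.2
ee_pos: [614.6, 205.1, 230.6]
orientation: [2.338, 2.098, 0.001]
ft_force: [-0.3, -0.6, -0.7]
width: 19.8
```

Call:
send_rows(
  commands=[
    {"translation":[0,0,0.04],"twist":[0,0,0]},
    {"translation":[0,0,0.1],"twist":[0,0,0]},
    {"translation":[0,0,0.17],"twist":[0,0,0]},
    {"translation":[0,0,0.24],"twist":[0,0,0]},
    {"translation":[-0.05,0,0.31],"twist":[0,0,0]},
    {"translation":[-0.13,0,0.38],"twist":[0,0,0]},
    {"translation":[-0.25,-0.03,0.43],"twist":[0,0,0]},
    {"translation":[-0.38,-0.07,0.45],"twist":[0,0,0]},
    {"translation":[-0.5,-0.12,0.45],"twist":[0,0,0]},
    {"translation":[-0.6,-0.15,0.45],"twist":[0,0,0]},
  ],
)

```text
t: 16.2
ee_pos: [552.2, 189.8, 275.8]
orientation: [-2.338, -2.098, 0.001]
ft_force: [-0.2, -1.0, -1.3]
width: 19.8
```

Run:
```python
from workcell import ctrl
import cv2
a=ctrl.get_image("scene")
x=cv2.resize(a["img"][110:250,180:380],(790,553));cv2.imwrite("pics/s2.png",x[...,::-1])
```

```text
(no output)
```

View pics/s2.png

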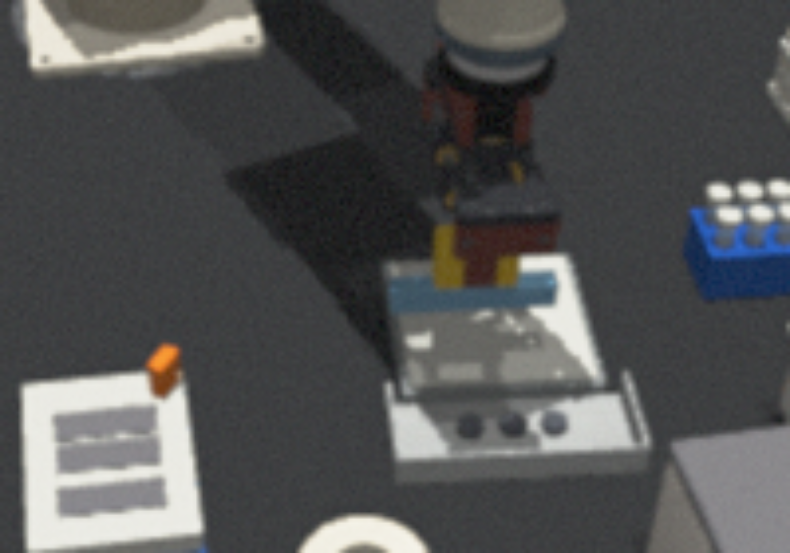

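Call:
send_rows(
  commands=[
    {"translation":[-0.042,-0.078,0],"twist":[0,0,0.018]},
    {"translation":[-0.084,-0.157,0],"twist":[0,0,0.036]},
    {"translation":[-0.126,-0.235,0],"twist":[0,0,0.054]},
    {"translation":[-0.168,-0.314,0],"twist":[0,0,0.072]},
    {"translation":[-0.21,-0.392,0],"twist":[0,0,0.09]},
    {"translation":[-0.252,-0.47,0],"twist":[0,0,0.109]},
    {"translation":[-0.294,-0.549,0],"twist":[0,0,0.127]},
    {"translation":[-0.336,-0.627,0],"twist":[0,0,0.145]},
    {"translation":[-0.378,-0.706,0],"twist":[0,0,0.163]},
    {"translation":[-0.42,-0.784,0],"twist":[0,0,0.182]},
  ],
)

```text
t: 17.25
ee_pos: [511.5, 111.2, 275.6]
orientation: [2.239, 2.203, 0.0]
ft_force: [-0.4, 0.3, -2.3]
width: 19.7
```

Call:
send_rows(
  commands=[
    {"translation":[-0.042,-0.078,0],"twist":[0,0,0.018]},
    {"translation":[-0.084,-0.157,0],"twist":[0,0,0.036]},
    {"translation":[-0.126,-0.235,0],"twist":[0,0,0.054]},
    {"translation":[-0.168,-0.314,0],"twist":[0,0,0.072]},
    {"translation":[-0.21,-0.392,0],"twist":[0,0,0.09]},
    {"translation":[-0.252,-0.47,0],"twist":[0,0,0.109]},
    {"translation":[-0.294,-0.549,0],"twist":[0,0,0.127]},
    {"translation":[-0.336,-0.627,0],"twist":[0,0,0.145]},
    {"translation":[-0.378,-0.706,0],"twist":[0,0,0.163]},
    {"translation":[-0.42,-0.784,0],"twist":[0,0,0.182]},
  ],
)

```text
t: 18.25
ee_pos: [469.5, 32.8, 275.6]
orientation: [2.137, 2.303, 0.0]
ft_force: [0.8, 0.7, -0.9]
width: 19.6
```

Call:
send_rows(
  commands=[
    {"translation":[-0.042,-0.078,0],"twist":[0,0,0.018]},
    {"translation":[-0.084,-0.157,0],"twist":[0,0,0.036]},
    {"translation":[-0.126,-0.235,0],"twist":[0,0,0.054]},
    {"translation":[-0.168,-0.314,0],"twist":[0,0,0.072]},
    {"translation":[-0.21,-0.392,0],"twist":[0,0,0.09]},
    {"translation":[-0.252,-0.47,0],"twist":[0,0,0.109]},
    {"translation":[-0.3,-0.57,0],"twist":[0,0,0.127]},
    {"translation":[-0.36,-0.67,0],"twist":[0,0,0.15]},
    {"translation":[-0.4,-0.75,0],"twist":[0,0,0.17]},
    {"translation":[-0.42,-0.784,0],"twist":[0,0,0.182]},
  ],
)

```text
t: 19.25
ee_pos: [427.4, -45.7, 275.6]
orientation: [-2.031, -2.397, 0.0]
ft_force: [0.7, 0.2, -0.7]
width: 20.2
```

Call:
send_rows(
  commands=[
    {"translation":[0,0,-0.08],"twist":[0,0,0]},
    {"translation":[0,0,-0.18],"twist":[0,0,0]},
    {"translation":[0,0,-0.28],"twist":[0,0,0]},
    {"translation":[0,0,-0.38],"twist":[0,0,0]},
    {"translation":[0,0,-0.47],"twist":[0,0,0]},
    {"translation":[0,0,-0.54],"twist":[0,0,0]},
    {"translation":[0,0,-0.58],"twist":[0,0,0]},
    {"translation":[0,0,-0.605],"twist":[0,0,0]},
    {"translation":[0,0,-0.62],"twist":[0,0,0]},
    {"translation":[0,0,-0.63],"twist":[0,0,0]},
  ],
)

```text
t: 20.25
ee_pos: [428.0, -45.0, 212.6]
orientation: [2.031, 2.397, 0.0]
ft_force: [0.3, -0.5, -1.4]
width: 20.2
```

Run:
```python
from workcell import ctrl
o=ctrl.get_obs();print(o["ee_pos"],o["ft_force"],o["t"],o["qpos"])
```

```text
[427.96925004 -44.99937766 212.64236862] [ 0.26682392 -0.5066633  -1.37805682] 20.25 [-1.32420785e-01  5.04720831e-01  2.15117661e+00  1.89235433e-05
  4.85349823e-01 -2.97384146e-01]
```

Call:
send_rows(
  commands=[
    {"translation":[0,0,-0.003],"twist":[0,0,0]},
    {"translation":[0,0,-0.006],"twist":[0,0,0]},
    {"translation":[0,0,-0.006],"twist":[0,0,0]},
    {"translation":[0,0,-0.006],"twist":[0,0,0]},
    {"translation":[0,0,-0.006],"twist":[0,0,0]},
    {"translation":[0,0,-0.006],"twist":[0,0,0]},
    {"translation":[0,0,-0.006],"twist":[0,0,0]},
    {"translation":[0,0,-0.006],"twist":[0,0,0]},
    {"translation":[0,0,-0.006],"twist":[0,0,0]},
    {"translation":[0,0,-0.006],"twist":[0,0,0]},
  ],
)

```text
t: 21.25
ee_pos: [427.9, -45.0, 212.0]
orientation: [2.031, 2.397, 0.0]
ft_force: [-0.2, -0.6, 0.1]
width: 19.7
```

Call:
send_rows(
  commands=[
    {"translation":[0,0,0],"twist":[0,0,0]},
    {"translation":[0,0,0],"twist":[0,0,0]},
    {"translation":[0,0,0],"twist":[0,0,0]},
    {"translation":[0,0,0],"twist":[0,0,0]},
    {"translation":[0,0,0],"twist":[0,0,0]},
    {"translation":[0,0,0],"twist":[0,0,0]},
    {"translation":[0,0,0],"twist":[0,0,0]},
    {"translation":[0,0,0],"twist":[0,0,0]},
    {"translation":[0,0,0],"twist":[0,0,0]},
    {"translation":[0,0,0],"twist":[0,0,0]},
  ],
  grip=-1,
)

```text
t: 22.25
ee_pos: [427.8, -45.0, 212.0]
orientation: [-2.031, -2.397, 0.0]
ft_force: [0.1, -0.1, -0.0]
width: 87.8
```

Call:
send_rows(
  commands=[
    {"translation":[0,0,0.06],"twist":[0,0,0]},
    {"translation":[0,0,0.16],"twist":[0,0,0]},
    {"translation":[0,0,0.28],"twist":[0,0,0]},
    {"translation":[0,0,0.4],"twist":[0,0,0]},
    {"translation":[0,0,0.52],"twist":[0,0,0]},
    {"translation":[0,0,0.64],"twist":[0,0,0]},
    {"translation":[0,0,0.76],"twist":[0,0,0]},
    {"translation":[0,0,0.87],"twist":[0,0,0]},
    {"translation":[0,0,0.96],"twist":[0,0,0]},
    {"translation":[0,0,1.0],"twist":[0,0,0]},
  ],
)

```text
t: 23.25
ee_pos: [428.1, -45.0, 313.2]
orientation: [2.03, 2.396, 0.001]
ft_force: [0.2, 0.8, -0.1]
width: 87.8
```

Call:
send_rows(
  commands=[
    {"translation":[0.08,0.003,0],"twist":[0,0,0.075]},
    {"translation":[0.16,0.005,0],"twist":[0,0,0.15]},
    {"translation":[0.24,0.008,0],"twist":[0,0,0.225]},
    {"translation":[0.32,0.011,0],"twist":[0,0,0.3]},
    {"translation":[0.4,0.014,0],"twist":[0,0,0.375]},
    {"translation":[0.48,0.016,0],"twist":[0,0,0.45]},
    {"translation":[0.56,0.019,0],"twist":[0,0,0.525]},
    {"translation":[0.64,0.022,0],"twist":[0,0,0.6]},
    {"translation":[0.72,0.024,0],"twist":[0,0,0.675]},
    {"translation":[0.8,0.027,0],"twist":[0,0,0.75]},
  ],
)

```text
t: 24.25
ee_pos: [508.1, -42.3, 311.8]
orientation: [-1.546, -2.734, 0.0]
ft_force: [0.4, -0.2, -0.4]
width: 87.4
```

Call:
send_rows(
  commands=[
    {"translation":[0.09,0.003,0],"twist":[0,0,0.08]},
    {"translation":[0.18,0.005,0],"twist":[0,0,0.16]},
    {"translation":[0.28,0.008,0],"twist":[0,0,0.24]},
    {"translation":[0.38,0.011,0],"twist":[0,0,0.32]},
    {"translation":[0.48,0.014,0],"twist":[0,0,0.4]},
    {"translation":[0.58,0.016,0],"twist":[0,0,0.49]},
    {"translation":[0.68,0.019,0],"twist":[0,0,0.58]},
    {"translation":[0.77,0.022,0],"twist":[0,0,0.66]},
    {"translation":[0.84,0.024,0],"twist":[0,0,0.72]},
    {"translation":[0.87,0.027,0],"twist":[0,0,0.737]},
  ],
)

```text
t: 25.25
ee_pos: [595.3, -39.6, 311.8]
orientation: [-1.02, -2.971, 0.0]
ft_force: [-0.3, 0.2, 0.6]
width: 88.0
```

Run:
```python
from workcell import ctrl
import cv2,numpy as np
o=ctrl.get_obs();print(o["ee_pos"],o["orientation"],o["t"],o["qpos"])
a=ctrl.get_image("scene");b=ctrl.get_image("top")
x=np.vstack([cv2.resize(a["img"][140:260,160:360],(750,300)),cv2.resize(b["img"][130:270,170:370],(750,300))]);cv2.imwrite("pics/s3.png",x[...,::-1])
```

```text
[595.30314837 -39.57487319 311.79218752] [-1.02020141e+00 -2.97113820e+00  1.44598247e-04] 25.25 [-8.63181716e-02  5.00559640e-01  1.75578444e+00 -5.90922808e-05
  8.85445554e-01 -9.95563691e-01]
```

View pics/s3.png

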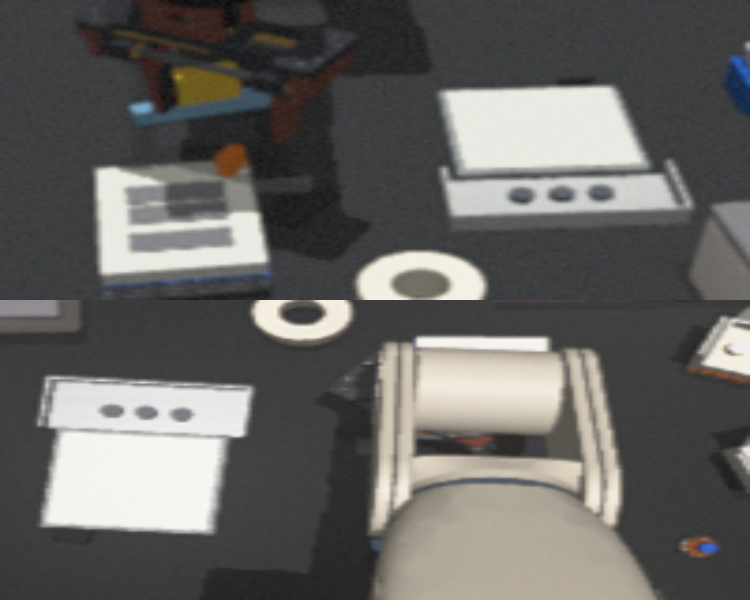

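Call:
send_rows(
  commands=[
    {"translation":[0,0,-0.1],"twist":[0,0,0]},
    {"translation":[0,0,-0.2],"twist":[0,0,0]},
    {"translation":[0,0,-0.3],"twist":[0,0,0]},
    {"translation":[0,0,-0.4],"twist":[0,0,0]},
    {"translation":[0,0,-0.5],"twist":[0,0,0]},
    {"translation":[0,0,-0.58],"twist":[0,0,0]},
    {"translation":[0,0,-0.64],"twist":[0,0,0]},
    {"translation":[0,0,-0.68],"twist":[0,0,0]},
    {"translation":[0,0,-0.7],"twist":[0,0,0]},
    {"translation":[0,0,-0.7],"twist":[0,0,0]},
  ],
)

```text
t: 26.35
ee_pos: [594.9, -39.6, 241.9]
orientation: [-1.021, -2.971, 0.0]
ft_force: [0.0, -0.4, -0.1]
width: 88.0
```

Call:
send_rows(
  commands=[
    {"translation":[0,0,0],"twist":[0,0,0]},
    {"translation":[0,0,0],"twist":[0,0,0]},
    {"translation":[0,0,0],"twist":[0,0,0]},
    {"translation":[0,0,0],"twist":[0,0,0]},
    {"translation":[0,0,0],"twist":[0,0,0]},
    {"translation":[0,0,0],"twist":[0,0,0]},
    {"translation":[0,0,0],"twist":[0,0,0]},
    {"translation":[0,0,0],"twist":[0,0,0]},
    {"translation":[0,0,0],"twist":[0,0,0]},
    {"translation":[0,0,0],"twist":[0,0,0]},
  ],
  grip=1,
)

```text
t: 27.35
ee_pos: [594.8, -39.6, 241.9]
orientation: [-1.021, -2.971, 0.0]
ft_force: [-0.8, -1.8, 2.2]
width: 12.0
```

Run:
```python
from workcell import ctrl
import numpy as np
from scipy.spatial.transform import Rotation as R
o=ctrl.get_obs();print(o["ee_pos"],o["ft_force"],o["moment"],o["width"],o["orientation"])
yaw=np.radians(-1.7);c,s=np.cos(yaw),np.sin(yaw);M=np.array([[c,-s],[s,c]])
tcp=np.array([595.4,-39.6,242.])
rel=M@np.array([75+58,-55-42.5]); far=np.array([*(tcp[:2]+rel),38.])
d=np.append(-(M@np.array([150,-110])),0);d/=np.linalg.norm(d)
n=np.cross(d,[0,0,1]);print("far",far,"n",n)
for a in np.arange(.025,.2751,.025):
    p=far+R.from_rotvec(n*a).apply(tcp-far)-tcp
    print(round(a,3),np.round(p/100,3),np.round(n*a/.5,3))
```

```text
[594.79460347 -39.59774442 241.94018818] [-0.82732443 -1.78704428  2.21637001] [-0.24906639  0.03572902 -0.22476122] 11.969167489381242 [-1.02130237e+00 -2.97063848e+00  2.37427217e-04]
far [ 725.4490026  -141.00269682   38.        ] n [ 0.61502639  0.78850653 -0.        ]
0.025 [ 0.041 -0.032  0.041] [ 0.031  0.039 -0.   ]
0.05 [ 0.082 -0.064  0.08 ] [ 0.062  0.079 -0.   ]
0.075 [ 0.124 -0.097  0.118] [ 0.092  0.118 -0.   ]
0.1 [ 0.167 -0.13   0.154] [ 0.123  0.158 -0.   ]
0.125 [ 0.211 -0.164  0.19 ] [ 0.154  0.197 -0.   ]
0.15 [ 0.255 -0.199  0.224] [ 0.185  0.237 -0.   ]
0.175 [ 0.3   -0.234  0.256] [ 0.215  0.276 -0.   ]
0.2 [ 0.345 -0.269  0.287] [ 0.246  0.315 -0.   ]
0.225 [ 0.392 -0.305  0.317] [ 0.277  0.355 -0.   ]
0.25 [ 0.438 -0.342  0.345] [ 0.308  0.394 -0.   ]
0.275 [ 0.486 -0.379  0.371] [ 0.338  0.434 -0.   ]
```

Call:
send_rows(
  commands=[
    {"translation":[0.02,-0.016,0.021],"twist":[0.015,0.02,0]},
    {"translation":[0.041,-0.032,0.041],"twist":[0.031,0.039,0]},
    {"translation":[0.061,-0.048,0.061],"twist":[0.046,0.059,0]},
    {"translation":[0.082,-0.064,0.08],"twist":[0.062,0.079,0]},
    {"translation":[0.103,-0.08,0.099],"twist":[0.077,0.099,0]},
    {"translation":[0.124,-0.097,0.118],"twist":[0.092,0.118,0]},
    {"translation":[0.145,-0.113,0.136],"twist":[0.108,0.138,0]},
    {"translation":[0.167,-0.13,0.154],"twist":[0.123,0.158,0]},
    {"translation":[0.189,-0.147,0.172],"twist":[0.138,0.177,0]},
    {"translation":[0.211,-0.164,0.19],"twist":[0.154,0.197,0]},
  ],
)

```text
t: 28.35
ee_pos: [616.3, -56.2, 261.3]
orientation: [-0.983, -2.858, -0.062]
ft_force: [-0.1, -1.3, -0.8]
width: 11.7
```

Run:
```python
from workcell import ctrl
import cv2,numpy as np
o=ctrl.get_obs();print(o["ee_pos"],o["ft_force"],o["moment"],o["width"])
a=ctrl.get_image("scene");x=cv2.resize(a["img"][160:270,160:300],(760,600));cv2.imwrite("pics/s4.png",x[...,::-1])
from scipy.spatial.transform import Rotation as R
yaw=np.radians(-1.7);c,s=np.cos(yaw),np.sin(yaw);M=np.array([[c,-s],[s,c]])
tcp=np.array([595.4,-39.6,242.]);far=np.array([725.45,-141,38.]);n=np.array([.615,.7885,0])
f=lambda a:far+R.from_rotvec(n*a).apply(tcp-far)
for a in np.arange(.14,.276,.015): print(round(a,3),np.round((f(a)-f(.125))/100,3),np.round(n*(a-.125)/.5,3))
```

```text
[616.33902495 -56.20206335 261.31926261] [-0.10680288 -1.276141   -0.82601981] [-0.29199721  0.02375192 -0.12411822] 11.739521899460167
0.14 [ 0.026 -0.021  0.02 ] [0.018 0.024 0.   ]
0.155 [ 0.053 -0.042  0.04 ] [0.037 0.047 0.   ]
0.17 [ 0.08  -0.063  0.06 ] [0.055 0.071 0.   ]
0.185 [ 0.107 -0.084  0.079] [0.074 0.095 0.   ]
0.2 [ 0.135 -0.105  0.097] [0.092 0.118 0.   ]
0.215 [ 0.162 -0.127  0.115] [0.111 0.142 0.   ]
0.23 [ 0.19  -0.148  0.133] [0.129 0.166 0.   ]
0.245 [ 0.218 -0.17   0.149] [0.148 0.189 0.   ]
0.26 [ 0.247 -0.192  0.166] [0.166 0.213 0.   ]
0.275 [ 0.275 -0.214  0.181] [0.185 0.237 0.   ]
```

View pics/s4.png

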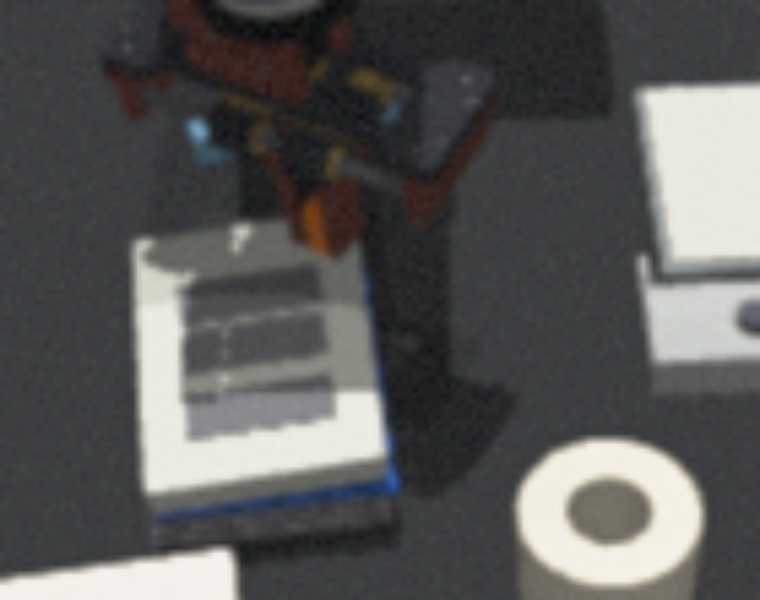

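Call:
send_rows(
  commands=[
    {"translation":[0.026,-0.021,0.02],"twist":[0.018,0.024,0]},
    {"translation":[0.053,-0.042,0.04],"twist":[0.037,0.047,0]},
    {"translation":[0.08,-0.063,0.06],"twist":[0.055,0.071,0]},
    {"translation":[0.107,-0.084,0.079],"twist":[0.074,0.095,0]},
    {"translation":[0.135,-0.105,0.097],"twist":[0.092,0.118,0]},
    {"translation":[0.162,-0.127,0.115],"twist":[0.111,0.142,0]},
    {"translation":[0.19,-0.148,0.133],"twist":[0.129,0.166,0]},
    {"translation":[0.218,-0.17,0.149],"twist":[0.148,0.189,0]},
    {"translation":[0.247,-0.192,0.166],"twist":[0.166,0.213,0]},
    {"translation":[0.275,-0.214,0.181],"twist":[0.185,0.237,0]},
  ],
)

```text
t: 29.4
ee_pos: [643.8, -77.5, 279.3]
orientation: [-0.935, -2.721, -0.131]
ft_force: [0.8, -0.6, -1.3]
width: 12.2
```

Run:
```python
from workcell import ctrl
import cv2,numpy as np
o=ctrl.get_obs();print(o["ee_pos"],o["ft_force"],o["moment"],o["width"])
a=ctrl.get_image("scene");x=cv2.resize(a["img"][160:270,160:300],(760,600));cv2.imwrite("pics/s5.png",x[...,::-1])
```

```text
[643.77281126 -77.50971379 279.2513628 ] [ 0.83319697 -0.56994244 -1.3275849 ] [-0.1228382  -0.1162092   0.02725577] 12.186460005021235
```

View pics/s5.png

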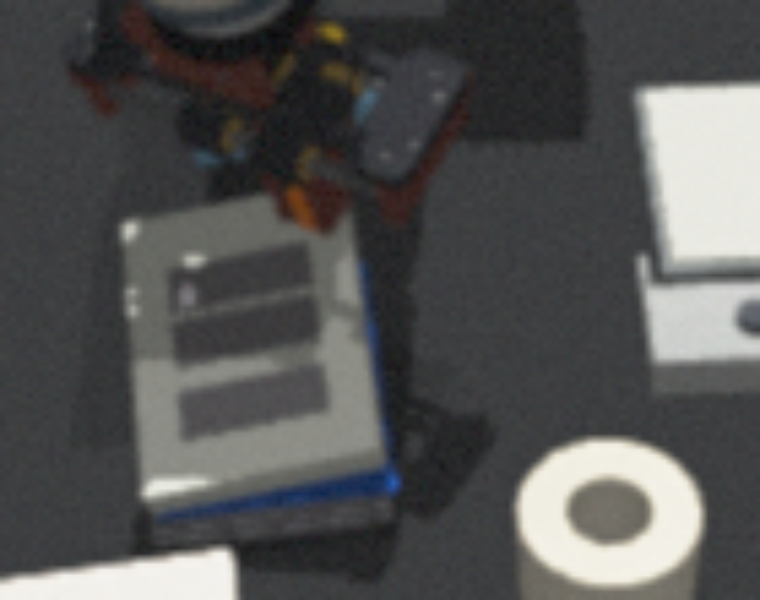

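Call:
send_rows(
  commands=[
    {"translation":[0,0,0.01],"twist":[0.006,0.008,0]},
    {"translation":[0,0,0.02],"twist":[0.012,0.016,0]},
    {"translation":[0,0,0.03],"twist":[0.012,0.016,0]},
    {"translation":[0,0,0.05],"twist":[0.012,0.016,0]},
    {"translation":[0,0,0.07],"twist":[0.012,0.016,0]},
    {"translation":[0,0,0.1],"twist":[0.012,0.016,0]},
    {"translation":[0,0,0.13],"twist":[0.012,0.016,0]},
    {"translation":[0,0,0.16],"twist":[0.012,0.016,0]},
    {"translation":[0,0,0.18],"twist":[0.012,0.016,0]},
    {"translation":[0,0,0.2],"twist":[0.012,0.016,0]},
  ],
)

```text
t: 30.45
ee_pos: [643.5, -77.4, 299.3]
orientation: [-0.933, -2.713, -0.134]
ft_force: [0.0, -0.4, -0.7]
width: 11.8
```

Run:
```python
from workcell import ctrl
import cv2,numpy as np
o=ctrl.get_obs();print(o["ee_pos"],o["ft_force"],o["moment"],o["width"],o["orientation"])
a=ctrl.get_image("scene");print(ctrl.get_obs()["ft_force"]);x=cv2.resize(a["img"][160:270,160:300],(760,600));cv2.imwrite("pics/s6.png",x[...,::-1])
```

```text
[643.47759873 -77.36444846 299.33533143] [ 0.02622581 -0.35784377 -0.68838129] [-0.12873254 -0.0750646  -0.03454312] 11.77449739732719 [-0.93271983 -2.71298863 -0.13414056]
[ 0.72334928  0.16905126 -0.799211  ]
```

View pics/s6.png

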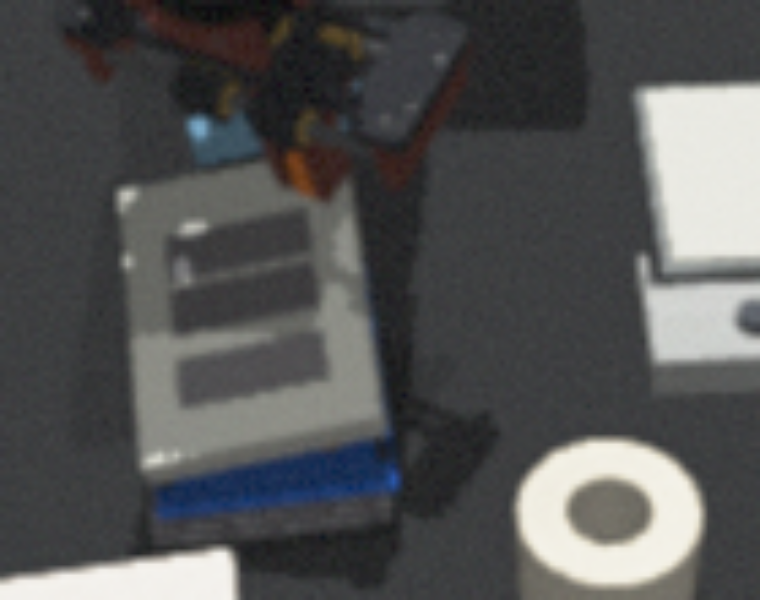

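Call:
send_rows(
  commands=[
    {"translation":[-0.02,0.03,0.04],"twist":[-0.015,-0.02,0]},
    {"translation":[-0.05,0.08,0.08],"twist":[-0.04,-0.051,0]},
    {"translation":[-0.09,0.15,0.12],"twist":[-0.08,-0.102,0]},
    {"translation":[-0.13,0.22,0.15],"twist":[-0.12,-0.154,0]},
    {"translation":[-0.17,0.3,0.18],"twist":[-0.16,-0.205,0]},
    {"translation":[-0.22,0.38,0.2],"twist":[-0.2,-0.256,0]},
    {"translation":[-0.27,0.46,0.207],"twist":[-0.24,-0.307,0]},
    {"translation":[-0.31,0.54,0.207],"twist":[-0.28,-0.359,0]},
    {"translation":[-0.36,0.62,0.207],"twist":[-0.32,-0.41,0]},
    {"translation":[-0.4,0.7,0.207],"twist":[-0.35,-0.449,0]},
  ],
)

```text
t: 31.5
ee_pos: [602.9, -6.6, 320.1]
orientation: [1.021, 2.97, -0.0]
ft_force: [-0.0, -0.7, -1.4]
width: 11.6
```

Call:
send_rows(
  commands=[
    {"translation":[-0.046,0.089,0],"twist":[0,0,0]},
    {"translation":[-0.092,0.178,0],"twist":[0,0,0]},
    {"translation":[-0.138,0.267,0],"twist":[0,0,0]},
    {"translation":[-0.184,0.356,0],"twist":[0,0,0]},
    {"translation":[-0.23,0.445,0],"twist":[0,0,0]},
    {"translation":[-0.276,0.534,0],"twist":[0,0,0]},
    {"translation":[-0.322,0.623,0],"twist":[0,0,0]},
    {"translation":[-0.368,0.712,0],"twist":[0,0,0]},
    {"translation":[-0.414,0.801,0],"twist":[0,0,0]},
    {"translation":[-0.46,0.89,0],"twist":[0,0,0]},
  ],
)

```text
t: 32.5
ee_pos: [557.1, 82.3, 319.8]
orientation: [-1.021, -2.97, -0.001]
ft_force: [-0.2, 0.5, -0.5]
width: 11.7
```

Call:
send_rows(
  commands=[
    {"translation":[-0.046,0.089,0],"twist":[0,0,0]},
    {"translation":[-0.092,0.178,0],"twist":[0,0,0]},
    {"translation":[-0.138,0.267,0],"twist":[0,0,0]},
    {"translation":[-0.184,0.356,0],"twist":[0,0,0]},
    {"translation":[-0.23,0.445,0],"twist":[0,0,0]},
    {"translation":[-0.276,0.534,0],"twist":[0,0,0]},
    {"translation":[-0.322,0.623,0],"twist":[0,0,0]},
    {"translation":[-0.368,0.712,0],"twist":[0,0,0]},
    {"translation":[-0.414,0.801,0],"twist":[0,0,0]},
    {"translation":[-0.46,0.89,0],"twist":[0,0,0]},
  ],
)

```text
t: 33.5
ee_pos: [511.1, 171.3, 319.8]
orientation: [-1.021, -2.97, -0.001]
ft_force: [-0.1, 0.3, -0.2]
width: 12.0
```

Call:
send_rows(
  commands=[
    {"translation":[-0.05,0.1,0],"twist":[0,0,0]},
    {"translation":[-0.1,0.2,0],"twist":[0,0,0]},
    {"translation":[-0.15,0.3,0],"twist":[0,0,0]},
    {"translation":[-0.21,0.4,0],"twist":[0,0,0]},
    {"translation":[-0.26,0.5,0],"twist":[0,0,0]},
    {"translation":[-0.31,0.6,0],"twist":[0,0,0]},
    {"translation":[-0.36,0.7,0],"twist":[0,0,0]},
    {"translation":[-0.4,0.78,0],"twist":[0,0,0]},
    {"translation":[-0.44,0.85,0],"twist":[0,0,0]},
    {"translation":[-0.458,0.887,0],"twist":[0,0,0]},
  ],
)

```text
t: 34.5
ee_pos: [465.3, 260.0, 319.8]
orientation: [-1.02, -2.971, -0.0]
ft_force: [-0.1, -0.5, -1.0]
width: 11.7
```

Run:
```python
from workcell import ctrl
import cv2,numpy as np,pickle
o=ctrl.get_obs();print(o["t"],o["ee_pos"],o["ft_force"],o["width"],o["orientation"])
a=ctrl.get_image("scene");b=ctrl.get_image("top");pickle.dump({"scene":a,"top":b},open("d1.pkl","wb"))
x=np.hstack([cv2.resize(a["img"][90:270,160:400],(400,300)),cv2.resize(b["img"][100:280,150:390],(400,300))])
y=cv2.resize(a["img"][140:250,250:390],(800,300))
cv2.imwrite("pics/s7.png",np.vstack([x,y])[...,::-1])
```

```text
34.5 [465.27385384 259.98073544 319.75539405] [-0.1056547  -0.52658718 -1.03084891] 11.723171997739469 [-1.02041289e+00 -2.97052545e+00 -4.46499525e-04]
```

View pics/s7.png

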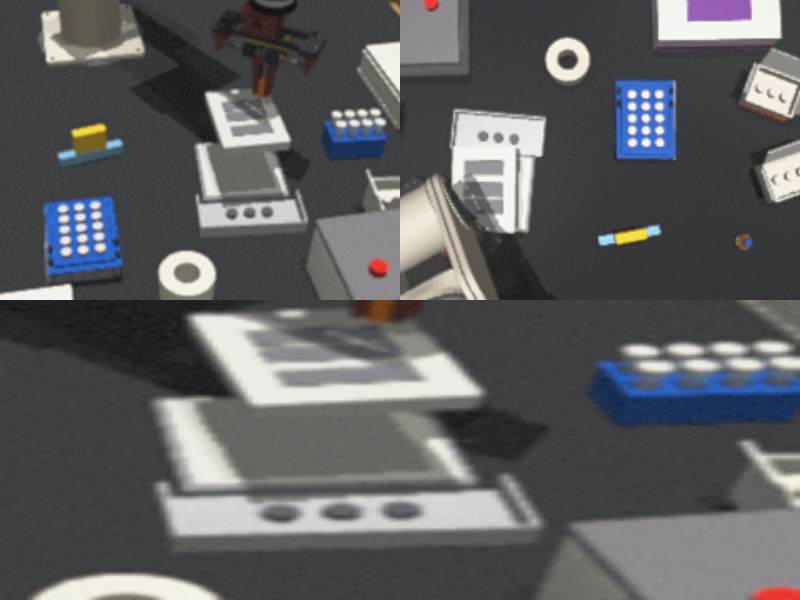

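Run:
```python
import pickle
from h import *
d=pickle.load(open("d1.pkl","rb"));e=pickle.load(open("d0.pkl","rb"))
t=d["top"];s=d["scene"]
x=cv2.resize(s["img"][135:190,275:345],(560,440),interpolation=cv2.INTER_CUBIC)
y=cv2.resize(t["img"][180:245,170:235],(240,240),interpolation=cv2.INTER_CUBIC)
c=np.zeros((440,800,3),np.uint8);c[:,:560]=x;c[:240,560:]=y
cv2.imwrite("pics/s8.png",c[...,::-1])
T=(260,225,320,260)
for r in(e,d): print("yellow",rect(r["top"],blobs(r["top"],(18,120,100),(35,255,255),T)[0],67))
def rr(r): return [(cv2.boundingRect(q),rect(r["top"],q,38)) for q in blobs(r["top"],(105,150,60),(125,255,255),(270,140,325,205),30)[:1]]
print("tray",rr(d))
df=cv2.absdiff(d["top"]["img"],e["top"]["img"]).max(2)
m=(df>60).astype(np.uint8);n,_,st,_=cv2.connectedComponentsWithStats(m)
print(st[1:][st[1:,4]>6])
```

```text
yellow [428.1 -45.2  58.2  22.3 -80.3]
yellow [431.1 -45.3  58.2  22.3 -80.3]
tray [((279, 148, 35, 48), array([651.6, -79.5, 152.3, 109.7,  -1.6]))]
[[  279   147    38    48  1617]
 [  197   179     6     6    31]
 [  206   180     6     6    29]
 [  216   181     6     6    29]
 [  181   188    19    26   116]
 [  219   189     3    48   104]
 [  201   191    11     2    14]
 [  213   192     6     2     8]
 [  121   196   113   188 11641]
 [  279   235    26     7    49]
 [  208   237    11     3    20]
 [  269   240     9     3    17]
 [  280   240    27     8    39]
 [  270   246     9     2     9]
 [   51   279    45    27   849]
 [   11   309    30    75  1689]
 [    0   331    11    53   382]
 [  261   343    22     9   103]
 [  284   343    18    16    57]
 [  241   361    14    23   185]
 [  297   360    10    20   119]]
```

View pics/s8.png

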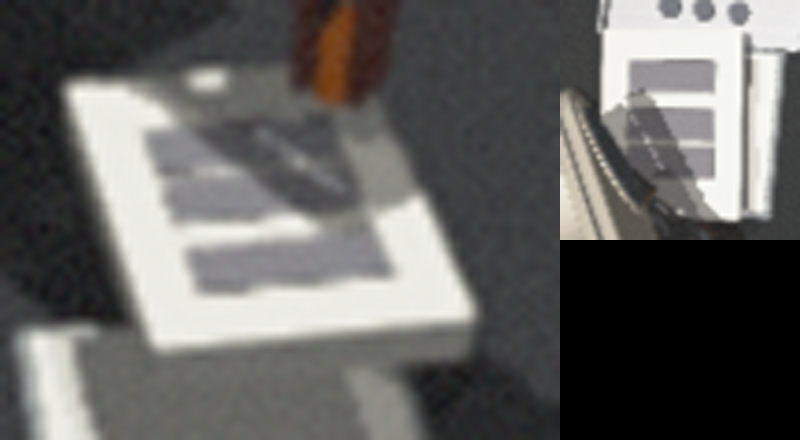

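Run:
```python
import pickle
from h import *
d=pickle.load(open("d1.pkl","rb"));t=d["top"];s=d["scene"]
S=np.array([(475,315),(158,350),(65,82)])/8+[274.5,134.5]
T=(np.array([(602,30),(745,35),(740,218)])-[560,0])/3.692+[169.5,179.5]
P=[]
for a,b in zip(S,T):
    A0,A1=ray(s,a,0)[0],ray(s,a,300)[0];B0,B1=ray(t,b,0)[0],ray(t,b,300)[0]
    u=A1-A0;v=B1-B0;k=np.linalg.lstsq(np.c_[u,-v],B0-A0,rcond=None)[0]
    p,q=A0+k[0]*u,B0+k[1]*v;P.append((p+q)/2);print(np.round(P[-1],1),np.round(np.linalg.norm(p-q),1))
P=np.array(P);print("centre",(P[0]+P[2])/2)
for z in(134,): print(np.round(ray(s,S,z),1),np.round(ray(t,T,z),1))
```

```text
[598.5 269.9 136.6] 0.6
[592.7 159.6 132.9] 4.1
[447.7 163.3 139.1] 0.3
centre [523.10609266 216.57387792 137.83807401]
[[595.5 270.9 134. ]
 [594.1 161.3 134. ]
 [440.9 164.9 134. ]] [[598.8 270.7 134. ]
 [592.2 157.5 134. ]
 [447.6 163.9 134. ]]
```

```bash
python3 -c "
from workcell import ctrl
o=ctrl.get_obs();print(o['ee_pos'],o['width'],abs(o['qvel']).max());print(ctrl.close_job())"
```

```text
[465.46681736 259.73595    319.75949548] 12.06671637590996 0.0137180960194537
the job is handed in; nothing more can be done
None
```

The job is done and handed in at about 35 s on the robot's clock. No verdict was reported.

- **Stoppers:** I wiped all three off the light plate into the trough in one stroke of the scraper. The final pictures show all three lying in the trough.
- **Scraper:** It stands upright near where it started, well clear of the plate. Its handle measured about 3 mm further in x (431 against 428 mm), which is about one pixel.
- **Cover:** I peeled it by tipping it about 0.28 rad around its far corner. At half tilt the far corner still rested on the tray. After the lift the wrist force was about 0.7 N, the weight of the cover alone.
- **Tray:** It stayed in its stack. The last measurement put its centre at (652, -80) mm, against (652, -84) mm for the cover before peeling. The 4 mm difference in y may come from comparing two different outlines, because I did not measure the tray itself beforehand.
- **Final hold:** The tab is still gripped, with the fingers 12 mm apart. The cover's centre is at about (523, 217) mm, against (522.5, 215) mm for the plate, and its underside is roughly 100 mm above the plate top. The three corners I could see agreed to within 6 mm in height. One corner's two sight lines missed each other by 4 mm, so the cover is level to about 2 degrees.
- **Other things on the bench:** A before-and-after picture comparison showed no change at the cartons, bottle, label roll or tube rack.

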